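# Tap the nozzle block down onto its parallels

### The arm

A 7-joint arm with a two-finger parallel gripper is mounted at the origin on the work surface. World frame = base frame: x ahead of the robot, y to its left, z up, the work surface at z = 0. Lengths are in mm, angles in rad, forces in N, time in s.
With the tool pointing down it reaches from about 400 to 875 mm from the base axis. Payload 6.5 kg.
Tool frame: the origin (TCP) lies at the centre of the arm's flange, where the gripper is bolted on; the fingertips stand env.tcp_to_tips ahead of it and the grasp point (between the pads) lies 147 mm ahead of it (env.tcp_to_tips is the distance from the TCP to the fingertips, in mm); z points along the fingers, y is the line along which they close (so a half turn about z gives the same grasp; the last joint's range is limited). The gripper opens to 88 mm and grips with 3 to 60 N. Pads are 18 mm wide; open, the fingers measure 123 mm over their backs; the gripper's body (75 mm by 187 mm) begins 45 mm behind the grasp point.
Start: joints at [1.086, 0.536, -0.004, 1.538, 0.003, 1.067, -0.071], TCP at [264.331, -593.817, 404.716] pointing down, gripper open.
Joint ranges: [-2.7, 2.7], [-0.37, 2.16], [-1.27, 1.26], [0.24, 2.4], [-1.31, 4.45], [0.19, 1.91], [-2.76, 2.76]. Speed limits (rad/s): [2.39, 2.39, 3.14, 3.14, 3.14, 3.14, 3.14].

### API

Orientations are given as a unit quaternion [x, y, z, w].
In Python, from workcell import get_state, camera, order, env gives the robot as it stands.
- The arm moves only by the shell command python3 -m handwheel 'ROWS' [OPENING] [FORCE]. ROWS is JSON, a list of rows, each a list of 6 numbers: the shift along the tool's x, y, z in m, then the turn, a rotation vector about the tool's x, y, z in rad. In form: [[tx, ty, tz, ax, ay, az], ...]. A call has 1 to 12 rows; each row is the pose to reach, as a shift and turn from the pose commanded when the call began, along the tool's axes at that moment; what a row does not reach only later rows make up. A row lasts 1/10 s, in which the tool goes at most 50 mm and 8.59 degrees, less where a joint would pass 70% of its speed; a pose out of reach is approached as far as the arm can. A call with a gripper value outside its range is refused whole. OPENING is the finger opening in m, from 0 to 0.0881, set as the call begins (- or left out, the last holds). The fingers move at their own pace and stop on an object; FORCE is the grip in N (left out, the last holds). Time passes only in rows, so rows that repeat a pose let the fingers close. It gives the time, the measured TCP pose, the force, the opening and the grip force at its end, in the units of the state.
- get_state(): the state, without advancing time (a new reading comes with each control period).
- camera(name): name is "scene" or "top" or "wrist"; returns a dict with "frame" (384x512x3 uint8, red, green, blue), "range_z" (384x512 float32, mm along the optical axis (not along the pixel's ray), 0 where there is no reading), "fx", "fy", "cx", "cy" (pixels), "eye" and "rotation" of the camera in the world. Camera axes: x right, y up, looking along -z (the intrinsics and any distortion apply to the point x, -y, -z); pixel columns grow to the right and rows downward; lengths in mm; the calibration is good to about 2 mm. A picture is of the moment at which its call begins.
- order.hand_in(): hands the job in; it is judged then, once.
The state is a dict: "clock": time; "joint_pos": joint angles; "dq": joint speeds; "joint_efforts": joint torques, N m; "position": TCP position; "orientation": TCP orientation; "contact_force": force on the tool from outside, world axes, zero at the start; "wrist_torque": the same for the moment, N m; "grip_width": opening from 0.0 (shut) to 1.0 (fully open); "finger_force": force on a finger pad.
Only numpy, scipy, OpenCV 4.12 (cv2) and the standard library are available. Lean on these libraries where they do the work, as an engineer would, in place of code of your own. Each camera call takes 0.05 s, during which the arm holds its last target. There are 200 camera calls.

### The job

In the vise under the filling pipes, push both steel parallels back in along the jaws until each sticks out evenly at both ends of the white nozzle block. Then tap the block down with the orange mallet until it sits level and hard on both parallels so that they no longer slide, and stand the mallet upright on its head again on the green mat. Push the block only with the mallet, do not bang the arm or gripper into the filling station, and leave the bottles and the tub standing where they are.

Things in the scene. Friction and masses are not known exactly. Their poses are not given: they have to be found in the camera images.
- station: fixed filling station holding the vise. Origin: underside of its grey base plate (170 x 220 x 12) at the vise centre, on the table; z up, x along the jaws (roughly away from the robot), y across them. Two posts of diameter 28 at x = 105, y = -205 and 205 carry the overhead pipe loop; side pipes run from them at z = 300 toward the robot to x = -20. Vise screw toward -y at z = 28, out to y = -130
- vise (a point): centre of the top of the blue vise bed (station z = 40), axes as the station's. Bed 130 (x) x 150 (y). A rib 120 long (x), 16 wide (y), 18 tall stands along its middle. Two jaws 120 long (x): inner faces at y = -25 and +25, outer at -55 and +55, tops 45 above the bed. The slots between rib and jaws hold the parallels
- near_pipe (a point): middle of the overhead near pipe: steel, along station y, diameter 28, 410 long, axis at station x = -20, z = 300; another is at x = +100. They keep a vertical gripper from bringing the mallet over the block's far end: lean the tool back 30 to 40 degrees (fingers down and toward station +x), from the grasp of the handle on. The space under the loop is open from both sides (y)
- block (a joint): height in m of the white nozzle block (130 in x, 49.5 in y, 45 tall, dark bores on top), held by friction between the jaws, centred on station x = y = 0. 0 = underside level with the parallels' tops (station z = 70, block top 115); positive = raised. Starts 6 to 9 mm up. About 5 N downward at its middle moves it; stays where left; presses of 12 N seat it
- block_rock (a joint): tilt of the block in rad about station y through the middle of its underside; 0 = level, positive = its far (+x) end is higher. It starts up to 0.05 either way; stiff: takes about 0.2 N m
- block_top (a point): centre of the block's top face, axes as the block's
- mallet: orange mallet standing on one flat face of its head: head a vertical cylinder, diameter 50, 90 tall; origin: centre of the lower face, z up. Wooden handle along its -x axis, level, 24 wide (y) x 34 tall, centre line at z = 45, ending 111 mm from the head's axis. About 0.4 kg, mostly in the head. It starts on the mat with the handle pointing roughly at the robot's base
- mat: round green mat, diameter 150, 3 thick, fixed on the table on the robot's left: the mallet's place. Origin: centre of its underside
- amber_bottle: amber bottle, diameter 66, 200 tall, a bystander beside the station, left or right. Origin: centre of its underside
- spray_a: white trigger spray bottle, diameter 70, 209 tall, a bystander on the other side of the station from the amber bottle. Origin: centre of its underside
- tub: white tub with a blue lid, diameter 90, 90 tall, standing in a shallow blue tray 150 x 150 x 30, on the robot's right; a bystander. Origin: centre of its underside
- parallel_left: loose bright steel bar 200 (x) x 14 (y) x 30 tall, 0.6 kg, on the vise bed between rib and left jaw (station y about +16.5). Origin: centre of underside. Starts shifted 30 to 52 mm toward the robot (station -x); evenly placed its origin has station x = 0 and it sticks out 35 mm beyond each end of the block. A light push on its near end slides it
- parallel_right: the same bar in the slot between rib and right jaw (station y about -16.5), also shifted 30 to 52 mm toward the robot
Things that resemble listed ones, but are neither listed nor needed, are in the scene too. What is shaped like the parallel_left but turquoise is not meant.

How it is judged (in metres and radians):
On the way, in this order (a step that is already met when the one before it is completed fails the run):
1. both parallels slid in: each sticks out evenly at both ends, within 10 mm (x of parallel_left in the frame of station between -0.01 and 0.01 m and x of parallel_right in the frame of station between -0.01 and 0.01 m), for 0.2 s.
2. the mallet has pushed on the block and the block sits down on the parallels, level (contact force between mallet and block above 3 N and value of joint block below 0.0012 m and value of joint block_rock between -0.02 and 0.02 rad).
At the end, for the whole second after the job is handed in: the block is down (within 1.2 mm) and level (within 0.02 rad) and bears on both parallels (over 0.4 N each), each parallel is even at its ends within 10 mm, and the mallet stands upright and still on the green mat (head centre within 60 mm of the mat's) (all of step 1 and value of joint block between -0.003 and 0.0012 m and value of joint block_rock between -0.02 and 0.02 rad and contact force between block and parallel_left above 0.4 N and contact force between block and parallel_right above 0.4 N and angle between mallet's own z axis and vertical below 0.1 rad and horizontal distance between mallet and mat below 0.06 m and height (world z) of mallet below 0.012 m and linear speed of mallet below 0.02 m/s); the robot touches nothing.
It fails at once if the block is pushed with the gripper instead of the mallet (contact force between the fingers and block above 3 N).
It fails at once if the arm or gripper bangs into the filling station (over 15 N) (contact force between any of the arm, the fingers and station above 15 N).
It fails at once if a bottle or the tub is moved more than 30 mm (distance of any of tub, amber_bottle, spray_a from where it was at the start of the episode above 0.03 m).
It also fails if it takes over 64 s, if anything falls off the work surface, if the arm or the gripper's body presses on something with over 40 N, if the wrist force passes 120 N, or if a joint passes its speed limit or range.

## Working session

There is one attempt and no reset: what is moved stays moved. The work goes in short steps, Python scripts to look and compute and a shell command to move; the robot and the scene stay as the last step left them, time stands still between calls to the robot, and variables do not carry over. Pictures are saved under pics/ and viewed, at most 10 in all, crops included, and the job is handed in when it is done.

```bash
ls; mkdir -p pics; cat > h.py <<'E'
import numpy as np, cv2
from scipy.spatial.transform import Rotation as R
from workcell import get_state, camera, order, env
def snap(n,save=None):
    c=camera(n)
    if save: cv2.imwrite('pics/'+save,c['frame'][:,:,::-1])
    return c
def pts(c):  # world point map from range image
    h,w=c['range_z'].shape; u,v=np.meshgrid(np.arange(w),np.arange(h)); z=c['range_z']
    p=np.stack([(u-c['cx'])/c['fx']*z,-(v-c['cy'])/c['fy']*z,-z],-1)
    return p@rot(c).T+np.array(c['eye'])
def rot(c):
    r=np.array(c['rotation']); return r if r.shape==(3,3) else R.from_quat(r).as_matrix()
def ray(c,u,v,z): # onto plane z
    d=rot(c)@np.array([(u-c['cx'])/c['fx'],-(v-c['cy'])/c['fy'],-1]); e=np.array(c['eye']); return e+d*(z-e[2])/d[2]
E
python3 - <<'E'
from h import *
import pickle
for n in ['scene','top']:
    c=snap(n,n+'0.png'); pickle.dump(c,open(n+'0.pkl','wb'))
    print(n,{k:v for k,v in c.items() if k not in('frame','range_z')},(c['range_z']>0).mean())
print(get_state(), env.tcp_to_tips)
E
```

```text
pics
scene {'fx': 498.51969027765114, 'fy': 498.51969027765114, 'cx': 259.534966954314, 'cy': 180.51415296825377, 'eye': array([ 193.49104513, 1144.36806947, 1132.34265395]), 'rotation': array([-0.05974626,  0.42806197,  0.89386641, -0.11914772])} 0.9805501302083334
top {'fx': 398.31085749213474, 'fy': 398.31085749213474, 'cx': 255.20681942706807, 'cy': 188.19342159104386, 'eye': array([ 251.20392727,    5.21807276, 1338.28911929]), 'rotation': array([-0.07704638,  0.07628722,  0.70822542, -0.69761083])} 0.9962565104166666
{'clock': 0.1, 'joint_pos': array([ 1.08581705,  0.53706645, -0.00443388,  1.5387787 ,  0.00263412,
        1.06730254, -0.07120206]), 'dq': array([ 1.25286930e-03, -1.80397712e-03, -1.58525555e-03, -2.15263801e-03,
        5.76807501e-04,  7.09287831e-05, -8.43216285e-04]), 'joint_efforts': array([ 2.97201484e-03, -5.72070909e+01,  9.94114503e-01, -2.52229106e+01,
       -5.60962607e-02,  1.34879569e-02,  5.18674972e-05]), 'position': array([ 264.19513207, -593.5554675 ,  403.9403599 ]), 'orientation': array([ 9.78149143e-01,  2.07902989e-01, -2.32236764e-04, -7.39248813e-04]), 'contact_force': array([ 0.00882831, -0.24839825,  0.26749265]), 'wrist_torque': array([-0.00656324,  0.00199218, -0.07047513]), 'finger_force': 0.0, 'grip_width': 1.001037122268142} 166.0
```

View pics/scene0.png

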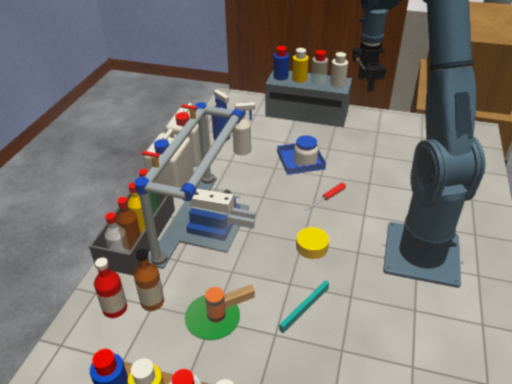

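View pics/top0.png

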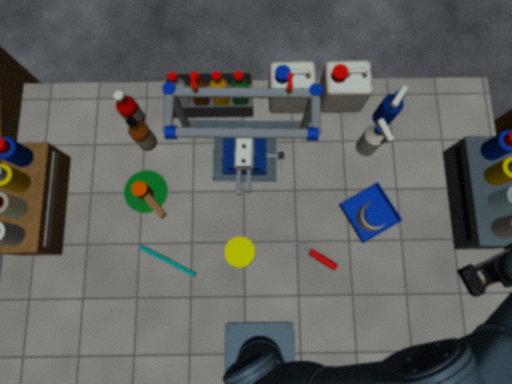

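The scene view shows the orange mallet (215,302) on the green mat (212,316), its handle towards (250,293). The block is at (212,205), with the two bright bars protruding at (240,210) and (235,222). The turquoise bar at (305,305) is the decoy. In the top view the mallet is at (140,188), the mat at (146,191), the block at (243,152) and the bars at (239,180) and (248,180). The amber bottle is at (143,135) and the white spray at (372,140).

```bash
python3 - <<'E'
from h import *
import pickle
C={n:pickle.load(open(n+'0.pkl','rb')) for n in('scene','top')}
def big(m):
    k,l,s,_=cv2.connectedComponentsWithStats(m.astype(np.uint8)); return l==1+np.argmax(s[1:,4]) if k>1 else m
for n,c in C.items():
    f=c['frame']; hsv=cv2.cvtColor(f,cv2.COLOR_RGB2HSV); P=pts(c); H,S,V=[hsv[...,i].astype(int) for i in range(3)]
    h,w=H.shape; u,v=np.meshgrid(np.arange(w),np.arange(h))
    def rep(t,m):
        q=P[m]; print(n,t,m.sum(),'mean',q.mean(0).round(1),'lo',np.percentile(q,2,0).round(0),'hi',np.percentile(q,98,0).round(0))
    x0=P[...,0]; y0=P[...,1]; z0=P[...,2]
    reg=(abs(x0-410)<150)&(abs(y0-300)<150)
    g=big((H>45)&(H<75)&(S>150)&reg); rep('mat',g)
    hd=big(reg&(H<12)&(S>150)&(z0>15)); rep('head',hd); 
    top=hd&(z0>np.percentile(z0[hd],95)-4); rep('headtop',top); ctr,r=cv2.minEnclosingCircle(np.argwhere(top)[:,::-1].astype(np.float32)); print('  circle',ctr,r,ray(c,*ctr,np.median(z0[top])).round(1))
    ha=big(reg&(H>=10)&(H<25)&(S>60)&(z0>35)&~hd); rep('handle',ha)
    ht=ha&(z0>np.percentile(z0[ha],90)-5); rep('handletop',ht)
    q=P[ht][:,:2]; uu,ss,vv=np.linalg.svd(q-q.mean(0),full_matrices=False); print('  hdir',vv[0],np.degrees(np.arctan2(vv[0][1],vv[0][0])), 'head->handle',np.degrees(np.arctan2(*(q.mean(0)-P[top][:,:2].mean(0))[::-1])))
    blue=(H>100)&(H<125)&(S>120)&(abs(x0-470)<250)&(abs(y0)<200)&(z0>75)&(z0<95)
    rep('jawtops',blue); q=P[blue][:,:2].astype(np.float32); print('  rect',cv2.minAreaRect(q))
    wh=big((S<40)&(V>170)&(abs(y0)<120)&(z0>105)&(z0<140)&(x0>300)); rep('blocktop',wh); q=P[wh]; print('  rect',cv2.minAreaRect(q[:,:2].astype(np.float32)));A=np.c_[q[:,:2]-q[:,:2].mean(0),np.ones(len(q))]; print('  plane',np.linalg.lstsq(A,q[:,2],rcond=None)[0])
    bp=(S<60)&(abs(y0)<120)&(z0>5)&(z0<20)&(x0>300)&(x0<640); rep('base',big(bp)); print('  rect',cv2.minAreaRect(P[big(bp)][:,:2].astype(np.float32)))
    st=(z0>60)&(z0<76)&(S<70)&(abs(y0)<90)&(x0>300)&(x0<560)
    if st.any(): rep('bars',st)
    pp=(z0>295)&(z0<330)&(abs(y0)<170)&(x0>350)&(S<80); rep('pipes',pp)
    for nm,x1,y1 in (('L',0,0),):
        tall=(z0>60)&(x0>400)&(x0<750)&(abs(abs(y0)-290)<160)&(z0<230); k,l,s,_=cv2.connectedComponentsWithStats(tall.astype(np.uint8))
        for i in range(1,k):
            if s[i,4]>60: rep('tall',l==i)
E
```

```text
scene mat 632 mean [507.8 407.7   2.1] lo [472. 348.  -2.] hi [556. 448.   7.]
scene head 211 mean [529.1 382.8  91.9] lo [507. 360.  88.] hi [550. 404.  96.]
scene headtop 129 mean [528.9 382.8  93.2] lo [507. 361.  91.] hi [550. 404.  96.]
  circle (214.26470947265625, 295.0) 8.792449951171875 [528.2 385.   92.9]
scene handle 639 mean [492.6 362.3  58.9] lo [443. 313.  36.] hi [547. 406.  90.]
scene handletop 90 mean [521.2 392.   79.9] lo [458. 331.  68.] hi [554. 407.  95.]
  hdir [-0.79461675 -0.60711137] -142.61907182573324 head->handle 129.7913780857815
scene jawtops 209 mean [659.1  89.5  83. ] lo [602.  76.  76.] hi [711. 101.  88.]
  rect ((656.7593383789062, 87.86077117919922), (116.16183471679688, 29.173294067382812), 1.4020437002182007)
scene blocktop 370 mean [651.3  44.3 119.9] lo [595.  19. 115.] hi [709.  69. 125.]
  rect ((653.6675415039062, 43.139129638671875), (55.73447799682617, 121.85713195800781), 87.8636474609375)
  plane [-4.06472680e-02  2.67779744e-02  1.19899103e+02]
scene base 159 mean [585.4  85.7  11.4] lo [571.  44.   6.] hi [616. 120.  19.]
  rect ((5
[... 1739 characters left out ...]
7.  17.  17.]
  rect ((604.6363525390625, -26.734458923339844), (89.78182220458984, 70.88739013671875), 89.36373138427734)
top bars 103 mean [538.7  44.   69.3] lo [516.  21.  64.] hi [559.  64.  74.]
top pipes 2465 mean [691.   -2.8 309.9] lo [ 621. -165.  298.] hi [766. 161. 317.]
top tall 124 mean [ 744.7 -164.8  140. ] lo [ 741. -178.   62.] hi [ 750. -156.  225.]
top tall 524 mean [707.2 371.4 135.2] lo [686. 348.  64.] hi [739. 403. 202.]
top tall 661 mean [ 674.9 -377.   150.2] lo [ 642. -404.   65.] hi [ 710. -351.  211.]
top tall 410 mean [507.  355.6  78.2] lo [449. 307.  61.] hi [552. 396.  97.]
top tall 582 mean [ 435.9 -370.8   89.2] lo [ 402. -410.   63.] hi [ 473. -337.   99.]
```

```bash
cat >> h.py <<'E'
def plan(p,psi,t,d=None):
    """rows target for point p (mm, d ahead of TCP) ; tool x in heading psi deg, leaned t deg"""
    d=env.tcp_to_tips if d is None else d
    s=get_state(); R0=R.from_quat(s['orientation'])
    t=np.radians(t); M=np.array([[np.cos(t),0,np.sin(t)],[0,-1,0],[np.sin(t),0,-np.cos(t)]]).T.copy()
    M=np.column_stack([[np.cos(t),0,np.sin(t)],[0,-1,0],[np.sin(t),0,-np.cos(t)]])
    R1=R.from_euler('z',psi,degrees=True)*R.from_matrix(M)
    tcp=np.array(p)-R1.as_matrix()[:,2]*d
    sh=R0.inv().apply(tcp-s['position'])/1000; rv=(R0.inv()*R1).as_rotvec()
    print('row',sh.round(4),rv.round(4),'tcp',tcp.round(0),'n~',max(np.linalg.norm(sh)/.05,np.degrees(np.linalg.norm(rv))/8.59).round(1))
def st():
    s=get_state(); z=R.from_quat(s['orientation']).as_matrix()
    print('t',round(s['clock'],2),'tcp',s['position'].round(1),'tip',(s['position']+z[:,2]*env.tcp_to_tips).round(1),'grasp',(s['position']+z[:,2]*147).round(1),'x',z[:,0].round(3),'z',z[:,2].round(3),'F',s['contact_force'].round(1),'q',s['joint_pos'].round(2),'w',round(s['grip_width'],3),s['finger_force'])
E
python3 -c "
from h import *
plan([450,41,230],0,30)"
```

```text
row [ 0.352  -0.5378  0.031 ] [-0.1111  0.5163  0.4088] tcp [367.  41. 374.] n~ 12.9
```

```bash
R='[0.352,-0.538,0.031,-0.111,0.516,0.409]'; python3 -m handwheel '[[0.352,-0.538,0.031,-0.111,0.516,0.409],[0.352,-0.538,0.031,-0.111,0.516,0.409],[0.352,-0.538,0.031,-0.111,0.516,0.409],[0.352,-0.538,0.031,-0.111,0.516,0.409],[0.352,-0.538,0.031,-0.111,0.516,0.409],[0.352,-0.538,0.031,-0.111,0.516,0.409],[0.352,-0.538,0.031,-0.111,0.516,0.409],[0.352,-0.538,0.031,-0.111,0.516,0.409],[0.352,-0.538,0.031,-0.111,0.516,0.409],[0.352,-0.538,0.031,-0.111,0.516,0.409],[0.352,-0.538,0.031,-0.111,0.516,0.409],[0.352,-0.538,0.031,-0.111,0.516,0.409]]' 0.02 20
python3 -c "
from h import *
st();plan([450,41,230],0,30)"
```

```text
clock: 1.3
position: [349.2, -91.0, 380.1]
orientation: [0.968, 0.0, 0.252, 0.001]
contact_force: [-0.1, -0.1, 0.5]
grip_width: 0.227
finger_force: 0.0
t 1.3 tcp [349.2 -91.  380.1] tip [430.2 -91.4 235.2] grasp [421.  -91.3 251.8] x [0.873 0.002 0.488] z [ 0.488 -0.002 -0.873] F [-0.1 -0.1  0.5] q [ 1.31  0.02 -1.11  2.4  -0.32  0.25 -1.08] w 0.227 0.0
row [ 0.0127 -0.132   0.0139] [0.0023 0.0136 0.0016] tcp [367.  41. 374.] n~ 2.7
```

```bash
python3 -m handwheel '[[0.06,-0.132,-0.04,0,0,0],[0.06,-0.132,-0.04,0,0,0],[0.06,-0.132,-0.04,0,0,0],[0.06,-0.132,-0.04,0,0,0],[0.06,-0.132,-0.04,0,0,0],[0.06,-0.132,-0.04,0,0,0]]'
python3 -c "
from h import *
st();c=snap('wrist','w1.png');print(c['eye'],rot(c).round(2))
import pickle;pickle.dump(c,open('w1.pkl','wb'))"
```

```text
clock: 1.9
position: [381.5, 38.5, 443.3]
orientation: [0.968, -0.001, 0.252, 0.001]
contact_force: [0.7, -0.4, -0.7]
grip_width: 0.229
finger_force: 0.0
t 1.9 tcp [381.5  38.5 443.3] tip [462.3  37.9 298.3] grasp [453.1  38.  314.9] x [ 0.873 -0.001  0.487] z [ 0.487 -0.003 -0.873] F [ 0.7 -0.4 -0.7] q [ 1.16 -0.18 -1.25  2.27 -0.26  0.43 -1.5 ] w 0.229 0.0
[453.95482833  38.88761223 460.80824458] [[-0.    0.98 -0.22]
 [-1.   -0.    0.  ]
 [ 0.    0.22  0.98]]
```

View pics/w1.png

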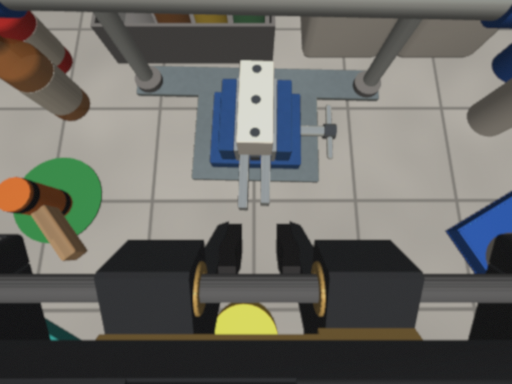

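The wrist view shows the vise with the white block from (256,65) to (256,150). The left bar ends near (243,205) and the right near (265,202). The mallet is at (20,195), with its handle to (75,250), on the mat. Next I'll measure these.

```bash
cat > m.py <<'E'
from h import *
def comp(m,k=0):
    n,l,s,_=cv2.connectedComponentsWithStats(m.astype(np.uint8)); return l==1+np.argsort(-s[1:,4])[k]
def meas(c):
    f=c['frame']; hsv=cv2.cvtColor(f,cv2.COLOR_RGB2HSV); P=pts(c); H,S,V=[hsv[...,i].astype(int) for i in range(3)]
    x,y,z=P[...,0],P[...,1],P[...,2]; ok=c['range_z']>0
    def rect(t,m):
        q=P[m]; (cx,cy),(a,b),th=cv2.minAreaRect(q[:,:2].astype(np.float32)); print(t,m.sum(),'ctr',round(cx,1),round(cy,1),'size',round(a,1),round(b,1),'ang',round(th,2),'z',np.median(q[:,2]).round(1))
    rg=ok&(abs(x-640)<130)&(abs(y-41)<140)
    b=rg&(S<110)&(z>6)&(z<20); rect('base',comp(b))
    jt=rg&(H>100)&(H<125)&(S>120)&(z>78)&(z<95)
    for k in (0,1): rect('jaw',comp(jt,k))
    w=comp(rg&(z>107)&(z<140)); rect('block',w)
    q=P[w];A=np.c_[q[:,:2]-q[:,:2].mean(0),np.ones(len(q))]; print('  plane',np.linalg.lstsq(A,q[:,2],rcond=None)[0].round(4), q[:,:2].mean(0).round(1))
    br=rg&(S<90)&(z>58)&(z<80)&(x<595)
    n,l,s,_=cv2.connectedComponentsWithStats(br.astype(np.uint8))
    for i in range(1,n):
        if s[i,4]>25:
            q=P[l==i]; rect('bar',l==i); print('   xmin',np.percentile(q[:,0],[0,3,10]).round(1),'y',q[:,1].mean().round(1))
    pp=ok&(z>290)&(z<330)&(abs(y-40)<170)&(x>600)&(x<690)
    if pp.any(): q=P[pp]; print('pipe x',np.percentile(q[:,0],[5,50,95]).round(1),'z',np.percentile(q[:,2],[5,95]).round(1))
if __name__=='__main__':
    import pickle; meas(pickle.load(open('w1.pkl','rb')))
E
python3 m.py
```

```text
base 2533 ctr 670.8 126.9 size 199.4 105.6 ang 0.87 z 11.3
jaw 1053 ctr 657.3 86.1 size 22.7 119.7 ang 88.36 z 84.2
jaw 1016 ctr 654.3 -1.3 size 21.2 118.9 ang 88.26 z 84.4
block 3080 ctr 657.4 42.3 size 49.7 131.0 ang 88.41 z 120.5
  plane [-2.340000e-02  1.800000e-03  1.202192e+02] [651.5  42.5]
bar 517 ctr 554.6 61.5 size 14.1 80.9 ang 88.51 z 69.3
   xmin [514.  515.5 521.5] y 61.2
bar 456 ctr 557.6 28.9 size 13.4 72.7 ang 89.38 z 69.3
   xmin [521.2 521.7 526.5] y 28.6
pipe x [619.1 622.7 627. ] z [292.6 306.3]
```

```bash
python3 -c "
from h import *
plan([510,330,230],30,18)"
```

```text
row [ 0.046  -0.2665  0.0883] [ 0.2128 -0.189  -0.4832] tcp [466. 304. 388.] n~ 5.7
```

```bash
python3 -m handwheel '[[0.046,-0.266,0.088,0.213,-0.189,-0.483],[0.046,-0.266,0.088,0.213,-0.189,-0.483],[0.046,-0.266,0.088,0.213,-0.189,-0.483],[0.046,-0.266,0.088,0.213,-0.189,-0.483],[0.046,-0.266,0.088,0.213,-0.189,-0.483],[0.046,-0.266,0.088,0.213,-0.189,-0.483],[0.046,-0.266,0.088,0.213,-0.189,-0.483],[0.046,-0.266,0.088,0.213,-0.189,-0.483]]'
python3 -c "
from h import *
st();plan([490,47,140],-1.6,20)"
```

```text
clock: 2.75
position: [465.1, 309.4, 386.4]
orientation: [0.953, 0.259, 0.15, -0.042]
contact_force: [-0.6, -0.7, -0.7]
grip_width: 0.23
finger_force: 0.0
t 2.75 tcp [465.1 309.4 386.4] tip [509.  335.6 228.5] grasp [503.9 332.6 246.6] x [0.821 0.481 0.308] z [ 0.264  0.158 -0.952] F [-0.6 -0.7 -0.7] q [ 0.09  0.53 -1.01  1.89  0.78  0.77 -2.34] w 0.23 0.0
row [-0.1795  0.209   0.0364] [-0.184   0.0362  0.5277] tcp [433.  49. 296.] n~ 5.6
```

```bash
python3 -m handwheel '[[-0.18,0.209,0.036,-0.184,0.036,0.528],[-0.18,0.209,0.036,-0.184,0.036,0.528],[-0.18,0.209,0.036,-0.184,0.036,0.528],[-0.18,0.209,0.036,-0.184,0.036,0.528],[-0.18,0.209,0.036,-0.184,0.036,0.528],[-0.18,0.209,0.036,-0.184,0.036,0.528],[-0.18,0.209,0.036,-0.184,0.036,0.528],[-0.18,0.209,0.036,-0.184,0.036,0.528],[-0.18,0.209,0.036,-0.184,0.036,0.528]]'
python3 -c "
from h import *
st();plan([490,47,50],-1.6,20)"
```

```text
clock: 3.65
position: [432.5, 44.8, 299.2]
orientation: [0.984, -0.016, 0.176, 0.003]
contact_force: [-0.7, 0.7, 0.4]
grip_width: 0.227
finger_force: 0.0
t 3.65 tcp [432.5  44.8 299.2] tip [489.9  42.8 143.4] grasp [483.3  43.1 161.2] x [ 0.938 -0.03   0.346] z [ 0.346 -0.012 -0.938] F [-0.7  0.7  0.4] q [ 0.24  0.34 -0.55  2.28  0.9   0.35 -2.68] w 0.227 0.0
row [-0.0317 -0.0039  0.0876] [ 0.0023 -0.0043 -0.0043] tcp [433.  49. 206.] n~ 1.9
```

```bash
python3 -m handwheel '[[0,0,-0.04,0,0,-0.15],[0,0,-0.04,0,0,-0.3],[0,0,-0.04,0,0,-0.45],[0,0,-0.04,0,0,-0.6],[0,0,-0.04,0,0,-0.75],[0,0,-0.04,0,0,-0.9],[0,0,-0.04,0,0,-0.9],[0,0,-0.04,0,0,-0.9]]'
python3 -c "
from h import *
st();plan([490,47,140],-1.6,20)"
```

```text
clock: 4.45
position: [418.7, 45.6, 337.0]
orientation: [0.893, 0.414, 0.157, 0.079]
contact_force: [0.5, 0.3, -0.3]
grip_width: 0.225
finger_force: 0.0
t 4.45 tcp [418.7  45.6 337. ] tip [476.2  43.6 181.3] grasp [469.6  43.9 199.1] x [0.608 0.765 0.215] z [ 0.346 -0.012 -0.938] F [ 0.5  0.3 -0.3] q [ 0.53  0.29 -0.87  2.27  0.81  0.46 -1.68] w 0.225 0.0
row [ 0.0023 -0.0027  0.0435] [ 0.0041 -0.0036  0.8967] tcp [433.  49. 296.] n~ 6.0
```

```bash
python3 -m handwheel '[[0,0,0,0,0,0.15],[0,0,0,0,0,0.3],[0,0,0,0,0,0.45],[0,0,0,0,0,0.6],[0,0,0,0,0,0.75],[0,0,0,0,0,0.9],[0,0,0,0,0,1.05],[0,0,0,0,0,1.2],[0,0,0,0,0,1.35],[0,0,0,0,0,1.5],[0,0,0,0,0,1.65],[0,0,0,0,0,1.65]]'
python3 -c "
from h import *
st();plan([490,47,140],-1.6,20)"
```

```text
clock: 5.65
position: [418.4, 45.2, 336.2]
orientation: [0.921, -0.349, 0.165, -0.056]
contact_force: [-1.4, 0.5, -0.5]
grip_width: 0.226
finger_force: 0.0
t 5.65 tcp [418.4  45.2 336.2] tip [475.3  43.  180.3] grasp [468.8  43.3 198.1] x [ 0.701 -0.662  0.265] z [ 0.343 -0.013 -0.939] F [-1.4  0.5 -0.5] q [-0.37  0.19  0.13  2.31  0.24  0.32 -2.76] w 0.226 0.0
row [-0.0025 -0.0031  0.0428] [ 0.0031 -0.0022 -0.6967] tcp [433.  49. 296.] n~ 4.6
```

Works: joint 7 held its stop and the others unwound. Now back to heading.

```bash
python3 -m handwheel '[[0,0,0,0,0,-0.15],[0,0,0,0,0,-0.3],[0,0,0,0,0,-0.45],[0,0,0,0,0,-0.6],[0,-0.003,0.02,0,0,-0.697],[-0.002,-0.003,0.043,0.003,-0.002,-0.697],[-0.002,-0.003,0.043,0.003,-0.002,-0.697]]'
python3 -c "
from h import *
st();plan([490,47,50],-1.6,20)"
```

```text
clock: 6.35
position: [433.1, 48.2, 293.9]
orientation: [0.985, -0.011, 0.172, 0.004]
contact_force: [-0.4, -0.4, 0.1]
grip_width: 0.226
finger_force: 0.0
t 6.35 tcp [433.1  48.2 293.9] tip [489.3  46.4 137.7] grasp [482.8  46.6 155.5] x [ 0.941 -0.021  0.338] z [ 0.338 -0.011 -0.941] F [-0.4 -0.4  0.1] q [-0.26  0.3   0.02  2.3   0.41  0.22 -2.23] w 0.226 0.0
row [-0.0296 -0.0007  0.0827] [0.0013 0.0041 0.0057] tcp [433.  49. 206.] n~ 1.8
```

```bash
python3 -c "
from h import *
plan([495,46.8,120],-1.6,12);plan([495,46.8,50],-1.6,12)"
```

```text
row [ 0.0219 -0.0002  0.0201] [ 0.0017 -0.1355  0.0056] tcp [461.  48. 282.] n~ 0.9
row [-0.0018 -0.0004  0.086 ] [ 0.0017 -0.1355  0.0056] tcp [461.  48. 212.] n~ 1.7
```

```bash
python3 -m handwheel '[[0.022,0,0.02,0.002,-0.135,0.006],[0.012,0,0.05,0.002,-0.135,0.006],[-0.002,0,0.086,0.002,-0.135,0.006],[-0.002,0,0.086,0.002,-0.135,0.006],[-0.002,0,0.086,0.002,-0.135,0.006]]'
python3 -c "
from h import *
st();plan([495,46.8,50],-1.6,12);plan([545,45.3,50],-1.6,12)
c=snap('wrist','w2.png')"
```

```text
clock: 6.85
position: [460.6, 47.0, 214.7]
orientation: [0.994, -0.014, 0.106, 0.001]
contact_force: [0.6, -0.3, -0.0]
grip_width: 0.226
finger_force: 0.0
t 6.85 tcp [460.6  47.  214.7] tip [495.6  46.   52.4] grasp [491.6  46.1  71. ] x [ 0.977 -0.027  0.211] z [ 0.211 -0.006 -0.978] F [ 0.6 -0.3 -0. ] q [-0.17  0.53 -0.05  2.21  0.38  0.21 -2.18] w 0.226 0.0
row [-0.0006 -0.0008  0.0023] [-0.     -0.0028 -0.0002] tcp [461.  48. 212.] n~ 0.0
row [ 0.0483 -0.0007  0.0128] [-0.     -0.0028 -0.0002] tcp [511.  46. 212.] n~ 1.0
```

View pics/w2.png

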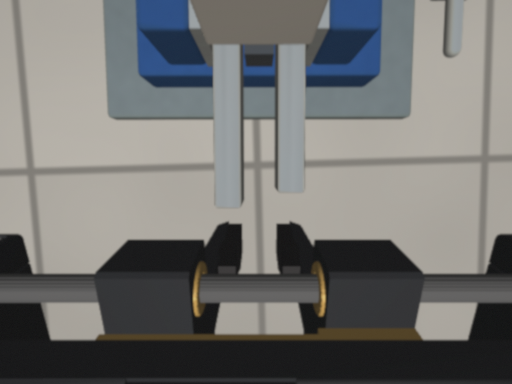

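Two bars end at (228,206) and (291,191), and the fingertips at (230,230) and (290,230) line up with them. Pushing both bars together, slowly.

```bash
python3 -m handwheel '[[0.006,0,0.003,0,0,0],[0.012,0,0.005,0,0,0],[0.018,0,0.006,0,0,0],[0.024,0,0.007,0,0,0],[0.029,0,0.008,0,0,0],[0.034,0,0.009,0,0,0],[0.039,0,0.010,0,0,0],[0.044,0,0.011,0,0,0],[0.044,0,0.011,0,0,0]]'
python3 -c "
from h import *
from m import meas
st();c=snap('wrist');meas(c);plan([545,45.3,50],-1.6,12)"
```

```text
clock: 7.8
position: [505.8, 45.0, 212.5]
orientation: [0.994, -0.014, 0.105, 0.002]
contact_force: [-3.9, 0.2, -0.9]
grip_width: 0.228
finger_force: 1.9
t 7.8 tcp [505.8  45.  212.5] tip [540.5  44.   50.2] grasp [536.6  44.1  68.8] x [ 0.977 -0.028  0.209] z [ 0.209 -0.006 -0.978] F [-3.9  0.2 -0.9] q [-0.12  0.58 -0.09  2.1   0.37  0.27 -2.13] w 0.228 1.9465105325798504
base 7930 ctr 636.5 113.1 size 79.4 125.5 ang 88.57 z 11.6
jaw 5611 ctr 624.1 -1.0 size 21.9 57.6 ang 86.6 z 84.6
jaw 5430 ctr 626.5 86.3 size 21.6 57.3 ang 88.95 z 84.5
block 21055 ctr 612.5 43.3 size 50.1 39.1 ang 88.58 z 122.4
  plane [ 2.510000e-02 -1.200000e-03  1.220237e+02] [611.5  43.4]
bar 3070 ctr 560.5 60.8 size 16.1 66.6 ang 86.14 z 69.6
   xmin [526.8 537.6 544.5] y 59.7
bar 3098 ctr 559.5 27.4 size 67.1 16.1 ang 0.77 z 69.6
   xmin [525.9 536.8 543.5] y 28.2
row [ 0.0046 -0.0014  0.0011] [ 0.0002 -0.0021 -0.001 ] tcp [511.  46. 212.] n~ 0.1
```

```bash
python3 -m handwheel '[[0.002,0,0,0,0,0],[0.004,0,0.001,0,0,0],[0.006,0,0.001,0,0,0],[0.008,0,0.002,0,0,0],[0.008,0,0.002,0,0,0]]'
python3 -m handwheel '[[-0.03,0,-0.007,0,0,0],[-0.06,0,-0.013,0,0,0],[-0.06,0,-0.013,0,0,0],[-0.06,0,-0.013,0,0,0]]'
python3 -c "
from h import *
from m import meas
st();c=snap('wrist');meas(c)
import pickle;pickle.dump(c,open('w3.pkl','wb'))"
```

```text
clock: 8.35
position: [513.5, 44.9, 212.1]
orientation: [0.994, -0.014, 0.105, 0.002]
contact_force: [-7.0, -0.4, 2.8]
grip_width: 0.226
finger_force: 3.4
clock: 8.75
position: [453.9, 47.1, 213.0]
orientation: [0.994, -0.014, 0.108, 0.001]
contact_force: [1.3, -0.3, 0.3]
grip_width: 0.228
finger_force: 0.0
t 8.75 tcp [453.9  47.1 213. ] tip [489.5  46.4  50.8] grasp [485.4  46.4  69.4] x [ 0.976 -0.028  0.214] z [ 0.214 -0.004 -0.977] F [ 1.3 -0.3  0.3] q [-0.17  0.53 -0.06  2.23  0.42  0.19 -2.23] w 0.228 0.0
base 6252 ctr 610.8 113.5 size 78.8 75.2 ang 88.42 z 11.6
jaw 1078 ctr 600.8 86.8 size 22.8 7.3 ang 88.97 z 83.7
jaw 1060 ctr 598.3 0.3 size 23.3 6.9 ang 88.88 z 83.7
block 3 ctr 510.1 127.9 size 0.1 1.1 ang 4.31 z 123.7
  plane [ 4.118200e+00 -1.134000e-01  1.237978e+02] [510.1 128. ]
bar 2443 ctr 575.5 27.6 size 14.1 39.2 ang 89.13 z 69.4
   xmin [555.8 556.2 558.6] y 27.9
bar 2352 ctr 575.9 59.8 size 14.1 38.4 ang 88.53 z 69.5
   xmin [556.7 557.2 559.4] y 59.4
```

```bash
cat > fk.py <<'E'
import numpy as np
from scipy.optimize import least_squares
from scipy.spatial.transform import Rotation as R
D=[([1.086,.536,-.004,1.538,.003,1.067,-.071],[264.3,-593.8,404.7],[.914,.407]),
([1.31,.02,-1.11,2.4,-.32,.25,-1.08],[349.2,-91,380.1],[.873,.002]),
([1.16,-.18,-1.25,2.27,-.26,.43,-1.5],[381.5,38.5,443.3],[.873,-.001]),
([.09,.53,-1.01,1.89,.78,.77,-2.34],[465.1,309.4,386.4],[.821,.481]),
([.24,.34,-.55,2.28,.9,.35,-2.68],[432.5,44.8,299.2],[.938,-.03]),
([.53,.29,-.87,2.27,.81,.46,-1.68],[418.7,45.6,337],[.608,.765]),
([-.37,.19,.13,2.31,.24,.32,-2.76],[418.4,45.2,336.2],[.701,-.662]),
([-.17,.53,-.05,2.21,.38,.21,-2.18],[460.6,47,214.7],[.977,-.027]),
([-.12,.58,-.09,2.1,.37,.27,-2.13],[505.8,45,212.5],[.977,-.028])]
def fk(q,p,s):
    h,L1,L2,L3,a,o1,o7=p
    A=R.from_euler('z',s[0]*q[0]+o1)*R.from_euler('y',q[1]); t=np.array([0,0,h])
    A=A*R.from_euler('z',s[1]*q[2]); t=t+A.apply([a,0,L1])
    A=A*R.from_euler('y',q[3]); t=t+A.apply([-a,0,0])
    A=A*R.from_euler('z',s[2]*q[4]); t=t+A.apply([0,0,L2])
    A=A*R.from_euler('y',q[5])*R.from_euler('z',s[3]*q[6]+o7); t=t+A.apply([0,0,L3]); return A,t
def res(p,s): 
    o=[]
    for q,t,x in D:
        A,u=fk(q,p,s); o+=list(u-t)+list(300*(A.as_matrix()[:2,0]-x))
    return o
if __name__=='__main__':
    import itertools
    b=[]
    for s in itertools.product([1,-1],repeat=4):
        for o7 in(0,1.57,3.14,-1.57):
            r=least_squares(res,[330,350,320,150,0,0,o7],args=(s,)); b.append((r.cost,s,r.x))
    b.sort(key=lambda t:t[0]); 
    for k in b[:3]: print(round(k[0],1),k[1],k[2].round(3))
E
python3 fk.py
python3 - <<'E'
from h import *
import pickle
# mallet from w1 (wrist) : head top and handle top
c=pickle.load(open('w1.pkl','rb')); f=c['frame']; P=pts(c); hsv=cv2.cvtColor(f,cv2.COLOR_RGB2HSV).astype(int); x,y,z=[P[...,i] for i in range(3)]
reg=(abs(x-500)<110)&(abs(y-360)<110)&(z>0)
m=reg&(z>88)&(z<100); q=P[m]; print('headtop',m.sum(),q.mean(0).round(1),cv2.minEnclosingCircle(q[:,:2].astype(np.float32)))
for n in('w1','top0','scene0'):
    c=pickle.load(open(n+'.pkl','rb'));P=pts(c); x,y,z=[P[...,i] for i in range(3)]
    m=(abs(x-500)<110)&(abs(y-360)<110)&(z>54)&(z<70)&(np.hypot(x-530,y-380)>30)&(np.hypot(x-530,y-380)<125); q=P[m]; print(n,'handletop',m.sum(),cv2.minAreaRect(q[:,:2].astype(np.float32)),np.median(q[:,2]))
E
```

```text
449.0 (-1, -1, -1, -1) [ 2.95682e+02  5.07245e+02  4.33084e+02  1.22813e+02  6.98300e+00
 -8.40000e-02  1.49000e+00]
449.0 (-1, -1, -1, -1) [ 2.95683e+02  5.07245e+02  4.33084e+02  1.22813e+02  6.98300e+00
 -8.40000e-02  1.49000e+00]
449.0 (-1, -1, -1, -1) [ 2.95682e+02  5.07245e+02  4.33084e+02  1.22813e+02  6.98300e+00
 -8.40000e-02  1.49000e+00]
headtop 941 [530.4 375.6  92. ] ((530.9404296875, 379.25164794921875), 25.16325569152832)
w1 handletop 1115 ((477.7757568359375, 334.1269836425781), (82.75680541992188, 24.09223747253418), 40.73151779174805) 63.84652402869676
top0 handletop 187 ((478.43170166015625, 332.2972412109375), (84.46898651123047, 23.935909271240234), 39.81261444091797) 63.8740181465505
scene0 handletop 260 ((476.5247497558594, 336.8859558105469), (80.10012817382812, 27.348285675048828), 40.165496826171875) 63.45892532416599
```

```bash
cat >> fk.py <<'E'
P0=[295.7,507.2,433.1,122.8,7.0,-.084,1.49]; S=(-1,-1,-1,-1)
LO=np.array([-2.7,-.37,-1.27,.24,-1.31,.19,-2.76]); HI=np.array([2.7,2.16,1.26,2.4,4.45,1.91,2.76])
def goal(g,psi,t,d=147,flip=False):
    t=np.radians(t); M=np.column_stack([[np.cos(t),0,np.sin(t)],[0,-1,0],[np.sin(t),0,-np.cos(t)]])
    A=R.from_euler('z',psi,degrees=True)*R.from_matrix(M)
    if flip: A=A*R.from_euler('z',np.pi)
    return A,np.array(g)-A.as_matrix()[:,2]*d
def ik(g,psi,t,q0,flip=False,w=1.):
    A,u=goal(g,psi,t,flip=flip)
    f=lambda q:(lambda B,v:np.r_[v-u,300*(A.inv()*B).as_rotvec(),w*(q-q0)])(*fk(q,P0,S))
    r=least_squares(f,np.clip(q0,LO+.05,HI-.05),bounds=(LO+.03,HI-.03)); B,v=fk(r.x,P0,S)
    return r.x,np.linalg.norm(v-u),(A.inv()*B).magnitude()
E
python3 - <<'E'
from fk import *
q0=np.array([-.17,.53,-.06,2.23,.42,.19,-2.23])
for flip in (0,1):
  for t in (30,35):
    for j5 in (-.8,0.2,1.6,3.0):
        q=np.array([-.5,.5,0,2.1,j5,.4,-1.5-j5+(3.14 if flip else 0)]);q[6]=(q[6]+np.pi)%(2*np.pi)-np.pi
        o=[]
        for nm,g,psi in (('grasp',[491,345,47],40.5),('above',[491,345,130],40.5),('near',[565,44,172],-1.6),('far',[635,42,168],-1.6)):
            x,e,a=ik(g,psi,t,q,flip); o.append((nm,x.round(2).tolist(),round(e,1),round(a,3))); q=x
        if all(k[2]<4 and k[3]<.03 for k in o):
            print(flip,t,j5); [print('  ',k) for k in o]
        else: print(flip,t,j5,'bad',[(k[0],k[2],k[3]) for k in o])
E
```

```text
0 30 -0.8 bad [('grasp', np.float64(27.3), 0.15), ('above', np.float64(8.5), 0.045), ('near', np.float64(1.5), 0.008), ('far', np.float64(0.0), 0.0)]
0 30 0.2 bad [('grasp', np.float64(26.3), 0.144), ('above', np.float64(8.3), 0.044), ('near', np.float64(7.5), 0.038), ('far', np.float64(0.0), 0.0)]
0 30 1.6 bad [('grasp', np.float64(26.3), 0.144), ('above', np.float64(8.3), 0.044), ('near', np.float64(7.5), 0.038), ('far', np.float64(0.0), 0.0)]
0 30 3.0 bad [('grasp', np.float64(0.0), 0.0), ('above', np.float64(10.0), 0.053), ('near', np.float64(11.2), 0.056), ('far', np.float64(18.4), 0.101)]
0 35 -0.8 bad [('grasp', np.float64(42.0), 0.23), ('above', np.float64(23.2), 0.124), ('near', np.float64(16.5), 0.084), ('far', np.float64(9.1), 0.05)]
0 35 0.2 bad [('grasp', np.float64(40.3), 0.219), ('above', np.float64(22.5), 0.119), ('near', np.float64(22.6), 0.114), ('far', np.float64(14.3), 0.078)]
0 35 1.6 bad [('grasp', np.float64(40.3), 0.219), ('above', np.float64(22.5), 0.119), ('near', np.float64(22.6), 0.114), ('far', np.float64(14.3), 0.078)]
0 35 3.0
   ('grasp', [-0.51, 0.69,
[... 1864 characters left out ...]
1.75, 0.69, -0.08], np.float64(0.0), 0.0)
1 35 1.6
   ('grasp', [-0.07, 0.85, -0.76, 2.19, 2.38, 0.52, -0.51], np.float64(0.0), 0.0)
   ('above', [-0.13, 0.6, -0.67, 2.19, 2.15, 0.3, -0.41], np.float64(0.0), 0.0)
   ('near', [0.17, 0.41, -0.44, 2.25, 1.94, 0.26, -0.51], np.float64(0.0), 0.0)
   ('far', [0.13, 0.5, -0.39, 2.08, 1.69, 0.24, -0.23], np.float64(0.0), 0.0)
1 35 3.0
   ('grasp', [-0.51, 0.69, -0.19, 2.19, 3.07, 0.34, -1.41], np.float64(0.0), 0.0)
   ('above', [-0.26, 0.55, -0.5, 2.19, 2.36, 0.22, -0.66], np.float64(0.0), 0.0)
   ('near', [0.07, 0.39, -0.33, 2.25, 2.0, 0.22, -0.59], np.float64(0.0), 0.0)
   ('far', [0.09, 0.49, -0.34, 2.08, 1.69, 0.22, -0.24], np.float64(0.0), 0.0)
```

```bash
python3 -c "
from h import *
plan([480,130,190],70,0)"
```

```text
row [ 0.0532 -0.0838 -0.1345] [ 0.1338 -0.1888 -1.245 ] tcp [480. 130. 356.] n~ 8.4
```

```bash
python3 -m handwheel '[[-0.01,0,-0.045,0,0,0],[-0.01,0,-0.09,0,0,-0.1],[0,-0.02,-0.134,0,0,-0.25],[0.02,-0.04,-0.134,0.03,-0.04,-0.4],[0.03,-0.06,-0.134,0.05,-0.06,-0.55],[0.04,-0.08,-0.134,0.07,-0.08,-0.7],[0.053,-0.084,-0.134,0.09,-0.1,-0.85],[0.053,-0.084,-0.134,0.11,-0.13,-1.0],[0.053,-0.084,-0.134,0.12,-0.16,-1.15],[0.053,-0.084,-0.134,0.134,-0.189,-1.245],[0.053,-0.084,-0.134,0.134,-0.189,-1.245]]' 0.06 20
python3 -c "
from h import *
st();plan([480,250,190],150,0)"
```

```text
clock: 9.9
position: [480.3, 130.0, 355.0]
orientation: [0.819, 0.573, -0.001, -0.001]
contact_force: [0.1, -0.2, 0.0]
grip_width: 0.683
finger_force: 0.0
t 9.9 tcp [480.3 130.  355. ] tip [479.9 130.1 189. ] grasp [480.  130.1 208. ] x [ 0.342  0.94  -0.   ] z [-0.002  0.001 -1.   ] F [ 0.1 -0.2  0. ] q [ 0.14  0.41 -0.61  1.95  0.3   0.87 -0.98] w 0.683 0.0
row [ 0.1126 -0.0414 -0.0009] [-0.0022 -0.0017 -1.3968] tcp [480. 250. 356.] n~ 9.3
```

```bash
cat >> h.py <<'E'
def plan2(p,az,t,phi,d=147):
    s=get_state(); R0=R.from_quat(s['orientation']); t=np.radians(t)
    M=np.column_stack([[np.cos(t),0,np.sin(t)],[0,-1,0],[np.sin(t),0,-np.cos(t)]])
    R1=R.from_euler('z',az,degrees=True)*R.from_matrix(M)*R.from_euler('z',phi,degrees=True)
    tcp=np.array(p)-R1.as_matrix()[:,2]*d
    sh=R0.inv().apply(tcp-s['position'])/1000; rv=(R0.inv()*R1).as_rotvec()
    print('row',sh.round(4),rv.round(4),'tcp',tcp.round(0),'n~',max(np.linalg.norm(sh)/.05,np.degrees(np.linalg.norm(rv))/8.59).round(1))
E
python3 -c "
from h import *
plan2([500,300,200],40.5,30,-30)"
```

```text
row [ 0.1025 -0.0758  0.0279] [-0.2622  0.4548 -0.0096] tcp [444. 252. 327.] n~ 3.5
```

```bash
python3 -m handwheel '[[0.102,-0.076,0.028,-0.262,0.455,-0.01],[0.102,-0.076,0.028,-0.262,0.455,-0.01],[0.102,-0.076,0.028,-0.262,0.455,-0.01],[0.102,-0.076,0.028,-0.262,0.455,-0.01],[0.102,-0.076,0.028,-0.262,0.455,-0.01],[0.102,-0.076,0.028,-0.262,0.455,-0.01]]'
python3 -c "
from h import *
st();plan2([490,310,200],40.5,30,-110)"
```

```text
clock: 10.5
position: [442.3, 252.3, 326.9]
orientation: [0.789, 0.557, 0.257, -0.024]
contact_force: [0.3, 0.4, -0.2]
grip_width: 0.681
finger_force: 0.0
t 10.5 tcp [442.3 252.3 326.9] tip [505.3 306.3 183.1] grasp [498.1 300.1 199.5] x [0.246 0.867 0.433] z [ 0.379  0.325 -0.866] F [ 0.3  0.4 -0.2] q [-0.1   0.39 -0.57  2.15  0.82  0.19 -1.69] w 0.681 0.0
row [ 0.0068 -0.0109 -0.0003] [-8.0000e-04 -7.0000e-04 -1.3973e+00] tcp [434. 262. 327.] n~ 9.3
```

```bash
python3 -m handwheel '[[0.007,-0.011,0,0,0,-0.15],[0.007,-0.011,0,0,0,-0.3],[0.007,-0.011,0,0,0,-0.45],[0.007,-0.011,0,0,0,-0.6],[0.007,-0.011,0,0,0,-0.75],[0.007,-0.011,0,0,0,-0.9],[0.007,-0.011,0,0,0,-1.05],[0.007,-0.011,0,0,0,-1.2],[0.007,-0.011,0,0,0,-1.3],[0.007,-0.011,0,0,0,-1.4],[0.007,-0.011,0,0,0,-1.4]]'
python3 -c "
from h import *
st();plan2([491,345,140],40.5,32,-180)"
```

```text
clock: 11.6
position: [435.0, 261.5, 327.0]
orientation: [0.245, 0.935, 0.212, 0.147]
contact_force: [0.2, 0.7, -0.3]
grip_width: 0.683
finger_force: 0.0
t 11.6 tcp [435.  261.5 327. ] tip [498.  315.2 183.1] grasp [490.8 309.  199.6] x [-0.836  0.521 -0.172] z [ 0.379  0.323 -0.867] F [ 0.2  0.7 -0.3] q [ 0.1   0.46 -0.86  2.14  1.15  0.32 -0.6 ] w 0.683 0.0
row [ 0.0306 -0.0045  0.0635] [-0.0229 -0.0318 -1.2199] tcp [432. 294. 265.] n~ 8.1
```

```bash
python3 -m handwheel '[[0.007,-0.002,0.01,0,0,-0.15],[0.01,-0.004,0.02,0,0,-0.3],[0.015,-0.004,0.03,0,0,-0.45],[0.02,-0.004,0.04,-0.01,-0.01,-0.6],[0.025,-0.004,0.05,-0.02,-0.02,-0.75],[0.031,-0.004,0.063,-0.02,-0.03,-0.9],[0.031,-0.004,0.063,-0.02,-0.03,-1.05],[0.031,-0.004,0.063,-0.023,-0.032,-1.22],[0.031,-0.004,0.063,-0.023,-0.032,-1.22],[0.031,-0.004,0.063,-0.023,-0.032,-1.22]]'
python3 - <<'E'
from h import *
st();plan2([491,345,47],40.5,32,-180)
import pickle
c=snap('wrist','w4.png'); P=pts(c); x,y,z=[P[...,i] for i in range(3)]
m=(z>85)&(z<100)&(np.hypot(x-530,y-379)<40); q=P[m]; print('head',m.sum(),cv2.minEnclosingCircle(q[:,:2].astype(np.float32)) if m.any() else '')
m=(z>54)&(z<70)&(np.hypot(x-530,y-379)>30)&(np.hypot(x-530,y-379)<125)&(np.hypot(x-480,y-335)<60); q=P[m]; print('handle',m.sum(),cv2.minAreaRect(q[:,:2].astype(np.float32)) if m.any() else '')
E
```

```text
clock: 12.6
position: [430.8, 295.2, 265.2]
orientation: [-0.332, 0.902, 0.096, 0.259]
contact_force: [0.2, -0.0, 0.1]
grip_width: 0.68
finger_force: 0.0
t 12.6 tcp [430.8 295.2 265.2] tip [497.8 352.3 124.4] grasp [490.1 345.8 140.5] x [-0.646 -0.549 -0.53 ] z [ 0.403  0.344 -0.848] F [ 0.2 -0.   0.1] q [-0.12  0.57 -0.69  2.16  1.79  0.31 -0.05] w 0.68 0.0
row [ 0.0494 -0.0013  0.0794] [-0.0002  0.0001 -0.0024] tcp [432. 294. 172.] n~ 1.9
head 2171 ((531.4342041015625, 379.411865234375), 25.492599487304688)
handle 3927 ((477.73095703125, 334.284423828125), (82.03829193115234, 24.006206512451172), 40.166175842285156)
```

View pics/w4.png

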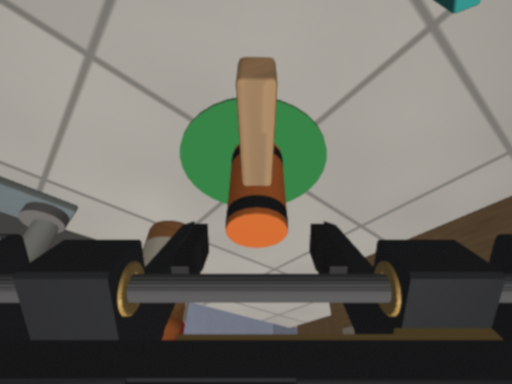

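The mallet handle runs from (256,70) to (256,180), the head top is at (256,225), and the open fingers at (185,250) and (330,250) straddle it. Only one mallet fits the description. Descending.

```bash
python3 -m handwheel '[[0.012,0,0.02,0,0,0],[0.025,-0.001,0.04,0,0,0],[0.037,-0.001,0.06,0,0,0],[0.049,-0.001,0.079,0,0,-0.002],[0.049,-0.001,0.079,0,0,-0.002],[0.049,-0.001,0.079,0,0,-0.002]]'
python3 -m handwheel '[[0,0,0,0,0,0],[0,0,0,0,0,0],[0,0,0,0,0,0],[0,0,0,0,0,0],[0,0,0,0,0,0],[0,0,0,0,0,0]]' 0.0 60
python3 - <<'E'
from h import *
st()
import pickle
for n in('w1','top0','scene0'):
    c=pickle.load(open(n+'.pkl','rb'));P=pts(c);h=cv2.cvtColor(c['frame'],cv2.COLOR_RGB2HSV).astype(int)
    m=(h[...,0]>45)&(h[...,0]<75)&(h[...,1]>150)&(np.hypot(P[...,0]-515,P[...,1]-400)<110)&(P[...,2]<12)
    print(n,m.sum(),cv2.minEnclosingCircle(P[m][:,:2].astype(np.float32)))
E
```

```text
clock: 13.25
position: [431.4, 294.7, 172.2]
orientation: [-0.334, 0.902, 0.096, 0.258]
contact_force: [-0.4, -0.6, 0.6]
grip_width: 0.683
finger_force: 0.0
clock: 13.85
position: [431.6, 294.7, 172.4]
orientation: [-0.335, 0.901, 0.095, 0.259]
contact_force: [-0.9, -2.2, 5.5]
grip_width: 0.265
finger_force: 59.8
t 13.85 tcp [431.6 294.7 172.4] tip [498.5 351.8  31.6] grasp [490.9 345.3  47.7] x [-0.641 -0.554 -0.53 ] z [ 0.403  0.344 -0.848] F [-0.9 -2.2  5.5] q [-0.05  0.84 -0.77  2.16  2.18  0.51 -0.3 ] w 0.265 59.7991689952687
w1 0 ((0.0, 0.0), 0.0)
top0 901 ((542.5964965820312, 381.22857666015625), 72.35042572021484)
scene0 682 ((526.22265625, 394.311767578125), 67.98452758789062)
```

```bash
python3 - <<'E'
from h import *
import pickle
print([ray(pickle.load(open(n+'0.pkl','rb')),u,v,3).round(0) for n,u,v in(('top',146,191),('scene',212.5,316.5))])
plan2([491,345,210],40.5,32,-180); plan2([520,44.5,210],-1.6,32,-180)
E
python3 -m handwheel '[[-0.01,0,-0.016,0,0,0],[-0.027,0,-0.043,0,0,0],[-0.05,0,-0.085,0,0,0],[-0.087,0,-0.138,0,0,0],[-0.087,0,-0.138,0,0,0],[-0.087,0,-0.138,0,0,0]]'
python3 -c "
from h import *
st();plan2([520,44.5,210],-1.6,32,-180)"
```

```text
[array([542., 379.,   3.]), array([538., 389.,   3.])]
row [-0.0861 -0.0008 -0.1376] [-0.0001  0.0007  0.0051] tcp [432. 294. 335.] n~ 3.2
row [ 0.0446 -0.1952 -0.2187] [0.3895 0.0017 0.628 ] tcp [442.  47. 335.] n~ 5.9
clock: 14.45
position: [430.8, 295.0, 335.4]
orientation: [-0.335, 0.901, 0.094, 0.258]
contact_force: [0.4, -0.7, -4.0]
grip_width: 0.265
finger_force: 59.8
t 14.45 tcp [430.8 295.  335.4] tip [497.5 351.9 194.5] grasp [489.8 345.4 210.6] x [-0.642 -0.556 -0.528] z [ 0.402  0.343 -0.849] F [ 0.4 -0.7 -4. ] q [-0.07  0.42 -0.72  2.12  1.15  0.28  0.55] w 0.265 59.808854844159214
row [ 0.1312 -0.1954 -0.08  ] [ 0.3889 -0.0009  0.6293] tcp [442.  47. 335.] n~ 5.0
```

```bash
python3 -m handwheel '[[0.02,-0.03,-0.012,0.06,0,0.095],[0.04,-0.06,-0.024,0.12,0,0.19],[0.06,-0.09,-0.037,0.18,0,0.29],[0.08,-0.12,-0.05,0.24,0,0.39],[0.1,-0.15,-0.06,0.3,0,0.48],[0.115,-0.175,-0.07,0.35,0,0.56],[0.131,-0.195,-0.08,0.389,0,0.629],[0.131,-0.195,-0.08,0.389,0,0.629],[0.131,-0.195,-0.08,0.389,0,0.629]]'
python3 -c "
from h import *
st();plan2([563,43,180],-1.6,32,-180)
c=snap('scene','s2.png')
import cv2
f=c['frame'][150:300,130:330,::-1];cv2.imwrite('pics/s2c.png',cv2.resize(f,None,fx=4,fy=4,interpolation=cv2.INTER_CUBIC))
"
```

```text
clock: 15.35
position: [442.0, 47.3, 333.3]
orientation: [0.014, 0.961, -0.003, 0.275]
contact_force: [0.6, 0.4, -3.7]
grip_width: 0.266
finger_force: 59.8
t 15.35 tcp [442.   47.3 333.3] tip [529.7  45.1 192.4] grasp [519.7  45.3 208.6] x [-0.849  0.025 -0.529] z [ 0.528 -0.013 -0.849] F [ 0.6  0.4 -3.7] q [ 0.11  0.24 -0.41  2.31  1.34  0.25  0.01] w 0.266 59.808564904960804
row [-0.0215 -0.001   0.0472] [ 0.0015 -0.0016 -0.0009] tcp [485.  45. 305.] n~ 1.0
```

View pics/s2c.png

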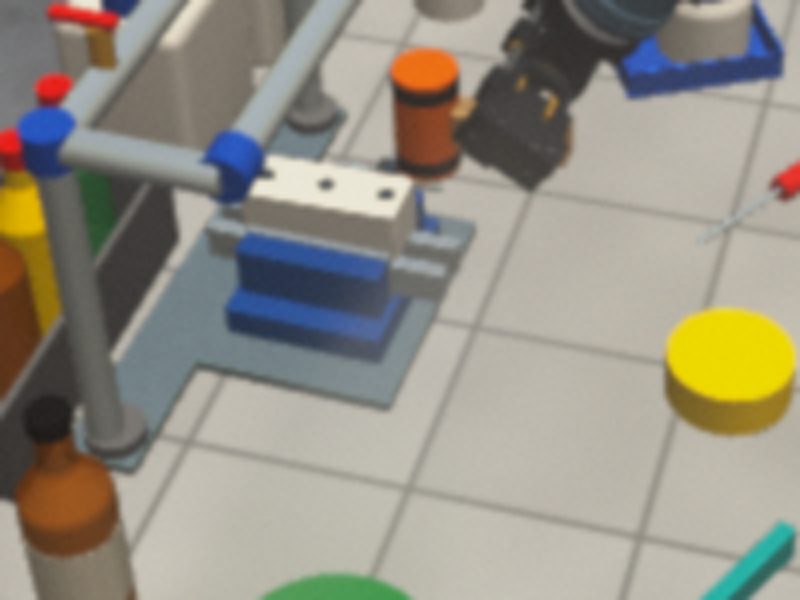

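The mallet hangs upright at (425,110) in the crop, over the near end of the block at (330,200). The bars stick out at both ends. Next I'll check the tilt against the jaw top as reference while moving in.

```bash
python3 -m handwheel '[[-0.01,-0.001,0.024,0,0,0],[-0.021,-0.001,0.047,0,0,0],[-0.021,-0.001,0.047,0,0,0],[-0.021,-0.001,0.047,0,0,0]]'
cat > tilt.py <<'E'
from h import *
import pickle,sys
def tilt(c,n=''):
    P=pts(c); h=cv2.cvtColor(c['frame'],cv2.COLOR_RGB2HSV).astype(int); ok=c['range_z']>0
    a=np.radians(-1.6); d=P-np.array([656.5,42,0]); X=d[...,0]*np.cos(a)+d[...,1]*np.sin(a); Y=-d[...,0]*np.sin(a)+d[...,1]*np.cos(a); Z=P[...,2]
    def fit(m,t):
        m=m&ok
        for _ in range(3):
            A=np.c_[X[m],Y[m],np.ones(m.sum())]; k=np.linalg.lstsq(A,Z[m],rcond=None)[0]; r=Z-(k[0]*X+k[1]*Y+k[2]); s=max(1.48*np.median(abs(r[m])),.3); m=m&(abs(r)<2.5*s)
        print(n,t,m.sum(),'slope',k.round(4),'x-span',X[m].min().round(0),X[m].max().round(0),'sd',s.round(2))
    blue=(h[...,0]>100)&(h[...,0]<125)&(h[...,1]>120)
    fit((abs(X)<56)&(Y>29)&(Y<52)&(abs(Z-85)<6)&blue,'jawL'); 
    fit((abs(X)<60)&(abs(Y)<21)&(Z>105)&(Z<132)&(h[...,1]<80),'block')
if __name__=='__main__':
    for n in sys.argv[1:]: tilt(pickle.load(open(n+'.pkl','rb')),n)
E
python3 tilt.py w1 scene0 top0
python3 -c "
from h import *
st();plan2([563,43,160],-1.6,32,-180)"
```

```text
clock: 15.8
position: [485.0, 46.4, 304.6]
orientation: [0.013, 0.961, -0.002, 0.275]
contact_force: [-1.0, 0.6, -3.0]
grip_width: 0.267
finger_force: 59.8
w1 jawL 832 slope [-1.1000e-03  5.3000e-03  8.4157e+01] x-span -56.0 56.0 sd 0.65
w1 block 2295 slope [-4.040000e-02 -0.000000e+00  1.205141e+02] x-span -60.0 60.0 sd 0.68
scene0 jawL 127 slope [-1.40000e-03  5.44000e-02  8.12246e+01] x-span -55.0 54.0 sd 2.17
scene0 block 311 slope [-4.390000e-02  9.500000e-03  1.197957e+02] x-span -60.0 60.0 sd 2.22
top0 jawL 171 slope [-3.50000e-03 -1.35000e-02  8.51004e+01] x-span -56.0 43.0 sd 2.39
top0 block 347 slope [-4.180000e-02 -4.700000e-03  1.207226e+02] x-span -60.0 31.0 sd 2.47
t 15.8 tcp [485.   46.4 304.6] tip [572.8  44.5 163.7] grasp [562.7  44.7 179.9] x [-0.849  0.023 -0.529] z [ 0.528 -0.012 -0.849] F [-1.   0.6 -3. ] q [ 0.09  0.37 -0.37  2.24  1.55  0.26 -0.15] w 0.267 59.80745864872006
row [ 0.0105 -0.0013  0.017 ] [ 0.0032 -0.0016  0.0005] tcp [485.  45. 285.] n~ 0.4
```

```bash
python3 -m handwheel '[[0.002,0,0.003,0,0,0],[0.004,-0.001,0.006,0,0,0],[0.005,-0.001,0.008,0,0,0],[0.006,-0.001,0.009,0,0,0],[0.0065,-0.001,0.0105,0,0,0],[0.007,-0.001,0.0115,0,0,0],[0.0075,-0.001,0.012,0,0,0]]'
python3 -c "
from h import *
st()"
python3 -m handwheel '[[0.0005,0,0.001,0,0,0],[0.001,0,0.0015,0,0,0],[0.0015,0,0.0025,0,0,0],[0.002,0,0.003,0,0,0]]'
python3 -c "
from h import *
st()"
```

```text
clock: 16.5
position: [485.5, 44.6, 291.5]
orientation: [0.014, 0.961, -0.003, 0.276]
contact_force: [-2.2, 1.0, 0.0]
grip_width: 0.267
finger_force: 59.8
t 16.5 tcp [485.5  44.6 291.5] tip [573.6  42.4 150.8] grasp [563.5  42.6 166.9] x [-0.847  0.024 -0.531] z [ 0.531 -0.013 -0.847] F [-2.2  1.   0. ] q [ 0.1   0.4  -0.38  2.25  1.69  0.27 -0.29] w 0.267 59.80501232948882
clock: 16.9
position: [485.3, 44.4, 287.4]
orientation: [0.014, 0.961, -0.003, 0.276]
contact_force: [-2.1, 0.1, 1.4]
grip_width: 0.263
finger_force: 59.8
t 16.9 tcp [485.3  44.4 287.4] tip [573.2  42.2 146.7] grasp [563.2  42.5 162.8] x [-0.848  0.024 -0.53 ] z [ 0.53  -0.013 -0.848] F [-2.1  0.1  1.4] q [ 0.11  0.41 -0.39  2.25  1.72  0.28 -0.32] w 0.263 59.80467507924914
```

```bash
python3 -m handwheel '[[0.0005,0,0.001,0,0,0],[0.001,0,0.0015,0,0,0],[0.001,0,0.0015,0,0,0]]'
python3 -c "
from h import *
from tilt import tilt
st();[tilt(snap('scene'),'scene') for _ in range(3)]"
```

```text
clock: 17.2
position: [485.2, 44.4, 285.6]
orientation: [0.014, 0.961, -0.003, 0.276]
contact_force: [0.3, 1.1, -0.6]
grip_width: 0.263
finger_force: 59.8
t 17.2 tcp [485.2  44.4 285.6] tip [573.2  42.2 144.8] grasp [563.1  42.4 160.9] x [-0.848  0.025 -0.53 ] z [ 0.53  -0.013 -0.848] F [ 0.3  1.1 -0.6] q [ 0.11  0.41 -0.39  2.25  1.74  0.28 -0.33] w 0.263 59.80412545875879
scene jawL 120 slope [-1.32000e-02  4.00000e-04  8.35203e+01] x-span -55.0 56.0 sd 1.81
scene block 203 slope [-1.390000e-02 -3.700000e-03  1.144129e+02] x-span -58.0 58.0 sd 2.59
scene jawL 132 slope [-1.00000e-03  5.25000e-02  8.11055e+01] x-span -56.0 55.0 sd 1.93
scene block 205 slope [-1.500000e-03 -1.200000e-03  1.140884e+02] x-span -60.0 58.0 sd 2.06
scene jawL 130 slope [2.60000e-03 7.57000e-02 8.02598e+01] x-span -55.0 55.0 sd 1.98
scene block 200 slope [-1.240000e-02  7.700000e-03  1.141044e+02] x-span -59.0 58.0 sd 1.96
```

```bash
python3 -c "
from h import *
plan2([563,42.5,170],-1.6,32,-180);plan2([600,41.8,170],-1.6,32,-180);plan2([600,41.8,161.5],-1.6,32,-180)"
```

```text
row [-0.0047  0.0003 -0.0077] [ 0.0013 -0.     -0.001 ] tcp [485.  45. 295.] n~ 0.2
row [-0.0361  0.0007  0.0119] [ 0.0013 -0.     -0.001 ] tcp [522.  44. 295.] n~ 0.8
row [-0.0316  0.0007  0.0191] [ 0.0013 -0.     -0.001 ] tcp [522.  44. 286.] n~ 0.7
```

```bash
python3 -m handwheel '[[-0.002,0,-0.004,0,0,0],[-0.005,0,-0.008,0,0,0],[-0.015,0,-0.001,0,0,0],[-0.026,0,0.006,0,0,0],[-0.036,0.001,0.012,0,0,0],[-0.036,0.001,0.012,0,0,0],[-0.034,0.001,0.015,0,0,0],[-0.033,0.001,0.017,0,0,0],[-0.032,0.001,0.0185,0,0,0],[-0.032,0.001,0.019,0,0,0]]'
python3 -c "
from h import *
st()"
python3 -m handwheel '[[0.0003,0,0.0005,0,0,0],[0.0005,0,0.001,0,0,0],[0.0008,0,0.0015,0,0,0],[0.001,0,0.002,0,0,0]]'
python3 -c "
from h import *
st()"
```

```text
clock: 18.35
position: [522.0, 44.2, 286.1]
orientation: [0.014, 0.961, -0.003, 0.275]
contact_force: [0.2, 0.9, -4.0]
grip_width: 0.27
finger_force: 59.8
t 18.35 tcp [522.   44.2 286.1] tip [609.8  41.9 145.3] grasp [599.7  42.2 161.4] x [-0.848  0.025 -0.529] z [ 0.529 -0.014 -0.848] F [ 0.2  0.9 -4. ] q [ 0.09  0.45 -0.35  2.16  1.6   0.26 -0.17] w 0.27 59.80753888252366
clock: 18.75
position: [522.9, 44.4, 284.9]
orientation: [0.014, 0.961, -0.003, 0.276]
contact_force: [-4.2, 0.3, 4.1]
grip_width: 0.265
finger_force: 59.8
t 18.75 tcp [522.9  44.4 284.9] tip [611.   42.1 144.2] grasp [600.9  42.3 160.3] x [-0.847  0.024 -0.531] z [ 0.531 -0.014 -0.847] F [-4.2  0.3  4.1] q [ 0.09  0.46 -0.35  2.16  1.62  0.27 -0.19] w 0.265 59.804014346783276
```

```bash
python3 -m handwheel '[[0.0003,0,0.0005,0,0,0],[0.0005,0,0.001,0,0,0],[0.0008,0,0.0015,0,0,0],[0.0011,0,0.002,0,0,0]]'
python3 -c "
from h import *
st()"
python3 -m handwheel '[[0.0003,0,0.0005,0,0,0],[0.0006,0,0.001,0,0,0],[0.0008,0,0.0015,0,0,0]]'
python3 -c "
from h import *
from tilt import tilt
st();[tilt(snap('scene'),'scene') for _ in range(3)]"
```

```text
clock: 19.15
position: [523.5, 44.6, 283.8]
orientation: [0.013, 0.961, -0.003, 0.278]
contact_force: [-11.6, -0.1, 20.2]
grip_width: 0.267
finger_force: 59.8
t 19.15 tcp [523.5  44.6 283.8] tip [612.   42.2 143.4] grasp [601.8  42.5 159.4] x [-0.846  0.024 -0.533] z [ 0.533 -0.014 -0.846] F [-11.6  -0.1  20.2] q [ 0.09  0.46 -0.36  2.16  1.64  0.27 -0.21] w 0.267 59.79903923347592
clock: 19.45
position: [524.0, 44.7, 283.3]
orientation: [0.013, 0.96, -0.004, 0.279]
contact_force: [-18.6, -2.1, 31.6]
grip_width: 0.267
finger_force: 59.8
t 19.45 tcp [524.   44.7 283.3] tip [612.9  42.3 143.2] grasp [602.7  42.6 159.2] x [-0.844  0.024 -0.536] z [ 0.536 -0.014 -0.844] F [-18.6  -2.1  31.6] q [ 0.09  0.46 -0.36  2.16  1.65  0.27 -0.22] w 0.267 59.79471808299422
scene jawL 135 slope [4.0000e-04 2.7300e-02 8.2139e+01] x-span -56.0 56.0 sd 2.38
scene block 144 slope [6.200000e-03 1.500000e-02 1.135409e+02] x-span -60.0 58.0 sd 1.7
scene jawL 134 slope [1.30000e-03 1.11200e-01 7.89102e+01] x-span -56.0 55.0 sd 2.29
scene block 156 slope [-6.000000e-04 -1.210000e-02  1.135627e+02] x-span -60.0 58.0 sd 1.98
scene jawL 139 slope [9.10000e-03 5.84000e-02 8.07556e+01] x-span -54.0 56.0 sd 2.24
scene block 152 slope [2.900000e-03 2.370000e-02 1.137926e+02] x-span -59.0 58.0 sd 2.21
```

```bash
python3 -m handwheel '[[-0.001,0,-0.002,0,0,0],[-0.003,0,-0.005,0,0,0],[-0.006,0,-0.01,0,0,0],[-0.011,0,-0.018,0,0,0],[-0.011,0,-0.018,0,0,0]]'
python3 - <<'E'
from h import *
from tilt import tilt
import pickle
st(); cs=[snap('scene') for _ in range(6)]
c=dict(cs[0]); c['range_z']=np.median([k['range_z'] for k in cs],0); tilt(c,'med')
c2=snap('top'); tilt(c2,'top')
P=pts(c); h=cv2.cvtColor(c['frame'],cv2.COLOR_RGB2HSV).astype(int); x,y,z=[P[...,i] for i in range(3)]
m=(h[...,0]<12)&(h[...,1]>150)&(z>120)&(np.hypot(x-655,y-42)<60); 
t=m&(z>np.percentile(z[m],97)-8); q=P[t]; A=np.c_[q[:,:2]-q[:,:2].mean(0),np.ones(len(q))]; print('headtop',t.sum(),q.mean(0).round(1),np.linalg.lstsq(A,q[:,2],rcond=None)[0].round(3))
f=c['frame'][150:270,150:310,::-1];cv2.imwrite('pics/s5.png',cv2.resize(f,None,fx=5,fy=5,interpolation=cv2.INTER_CUBIC))
E
```

```text
clock: 20.1
position: [522.9, 44.3, 301.9]
orientation: [0.014, 0.961, -0.003, 0.276]
contact_force: [0.3, -0.1, -3.6]
grip_width: 0.27
finger_force: 59.8
t 20.1 tcp [522.9  44.3 301.9] tip [611.   42.  161.3] grasp [600.9  42.3 177.4] x [-0.847  0.025 -0.531] z [ 0.531 -0.014 -0.848] F [ 0.3 -0.1 -3.6] q [ 0.09  0.42 -0.35  2.15  1.45  0.26 -0.03] w 0.27 59.80733567812422
med jawL 133 slope [1.20000e-03 2.48000e-02 8.27663e+01] x-span -56.0 55.0 sd 1.05
med block 249 slope [-6.000000e-04  3.400000e-03  1.136676e+02] x-span -60.0 59.0 sd 1.2
top jawL 94 slope [-6.80000e-03 -5.00000e-03  8.50836e+01] x-span -55.0 42.0 sd 2.62
top block 10 slope [ 1.460000e-02 -1.748000e-01  1.177503e+02] x-span -24.0 -13.0 sd 2.66
headtop 46 [646.3  49.6 218.8] [ 1.40000e-02 -4.30000e-02  2.18841e+02]
```

View pics/s5.png

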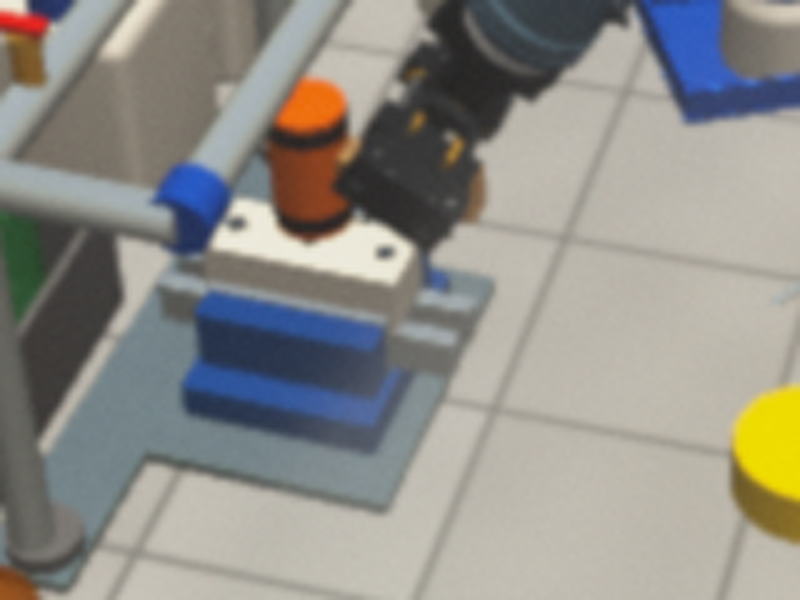

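The block sits level just above the jaws at (310,250) with the bars out at both ends. The mallet is upright at (305,160), clear of the block. Retreating and taking the mallet back.

```bash
python3 -c "
from h import *
plan2([520,44.5,190],-1.6,32,-180)"
```

```text
row [ 0.0609  0.0002 -0.0542] [ 0.0011 -0.0008 -0.0009] tcp [442.  47. 315.] n~ 1.6
```

```bash
python3 -m handwheel '[[0.02,0,-0.018,0,0,0],[0.04,0,-0.036,0,0,0],[0.061,0,-0.054,0,0,0],[0.061,0,-0.054,0,0,0],[0.061,0,-0.054,0,0,0]]'
python3 -c "
from h import *
st();plan2([495,347,150],40.5,32,-180)"
```

```text
clock: 20.95
position: [442.4, 46.6, 315.1]
orientation: [0.013, 0.961, -0.003, 0.276]
contact_force: [0.5, -0.2, -3.4]
grip_width: 0.263
finger_force: 59.8
t 20.95 tcp [442.4  46.6 315.1] tip [530.4  44.3 174.4] grasp [520.3  44.6 190.5] x [-0.847  0.024 -0.53 ] z [ 0.53  -0.013 -0.848] F [ 0.5 -0.2 -3.4] q [ 0.09  0.28 -0.39  2.33  1.57  0.25 -0.21] w 0.263 59.80755760821921
row [0.0331 0.2495 0.0274] [-0.3883  0.0011 -0.6235] tcp [436. 296. 275.] n~ 5.1
```

```bash
python3 -m handwheel '[[0.005,0.035,0.004,-0.055,0,-0.09],[0.01,0.07,0.008,-0.11,0,-0.18],[0.015,0.11,0.012,-0.17,0,-0.27],[0.02,0.15,0.016,-0.23,0,-0.37],[0.025,0.19,0.02,-0.29,0,-0.47],[0.03,0.22,0.024,-0.34,0,-0.55],[0.033,0.249,0.027,-0.388,0.001,-0.623],[0.033,0.249,0.027,-0.388,0.001,-0.623],[0.033,0.249,0.027,-0.388,0.001,-0.623],[0.033,0.249,0.027,-0.388,0.001,-0.623]]'
python3 - <<'E'
from h import *
st();plan2([495,347,54],40.5,32,-180);plan2([495,347,48],40.5,32,-180)
c=snap('wrist','w6.png')
c=snap('scene','s6.png');P=pts(c); h=cv2.cvtColor(c['frame'],cv2.COLOR_RGB2HSV).astype(int); x,y,z=[P[...,i] for i in range(3)]
m=(h[...,0]<12)&(h[...,1]>150)&(z>100)&(np.hypot(x-535,y-381)<60); t=m&(z>np.percentile(z[m],97)-8); q=P[t]; print('headtop',t.sum(),q.mean(0).round(1))
f=c['frame'][250:350,160:300,::-1];cv2.imwrite('pics/s6c.png',cv2.resize(f,None,fx=5,fy=5,interpolation=cv2.INTER_CUBIC))
E
```

```text
clock: 21.95
position: [436.4, 294.9, 274.6]
orientation: [-0.331, 0.903, 0.095, 0.259]
contact_force: [0.8, -0.2, -4.1]
grip_width: 0.265
finger_force: 59.8
t 21.95 tcp [436.4 294.9 274.6] tip [503.5 351.7 133.7] grasp [495.8 345.2 149.9] x [-0.647 -0.549 -0.529] z [ 0.404  0.342 -0.848] F [ 0.8 -0.2 -4.1] q [-0.21  0.52 -0.56  2.15  1.72  0.23 -0.01] w 0.265 59.80762538354611
row [0.0504 0.0016 0.0816] [-0.0023 -0.0007 -0.003 ] tcp [436. 296. 179.] n~ 1.9
row [0.0535 0.0016 0.0867] [-0.0023 -0.0007 -0.003 ] tcp [436. 296. 173.] n~ 2.0
headtop 194 [535.3 381.5 193.9]
```

View pics/s6c.png

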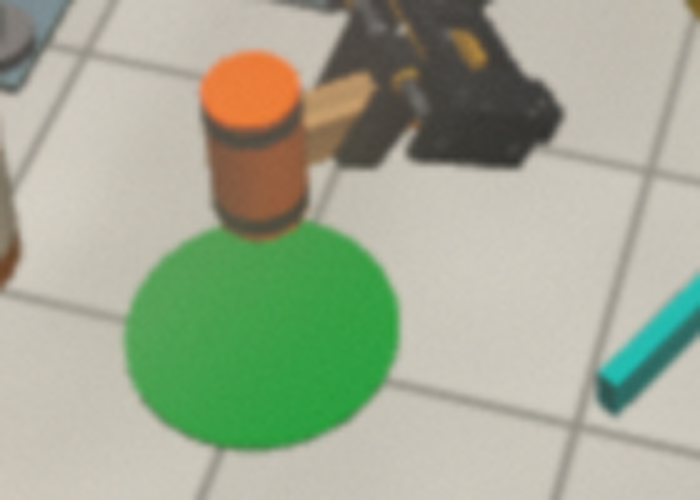

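The mallet hangs upright at (255,145), above the mat, whose centre in the crop is (262,335). Both agree in world position to within about 10 mm. Lowering it.

```bash
python3 -m handwheel '[[0.015,0,0.025,0,0,0],[0.028,0.001,0.046,0,0,0],[0.04,0.001,0.066,-0.002,0,-0.003],[0.0495,0.001,0.08,-0.002,0,-0.003],[0.051,0.001,0.0825,-0.002,0,-0.003],[0.052,0.001,0.084,-0.002,0,-0.003],[0.053,0.001,0.0855,-0.002,0,-0.003],[0.0532,0.001,0.0864,-0.002,0,-0.003],[0.0532,0.001,0.0864,-0.002,0,-0.003]]'
python3 -c "
from h import *
st()"
```

```text
clock: 22.95
position: [435.8, 297.3, 174.1]
orientation: [-0.334, 0.901, 0.096, 0.259]
contact_force: [0.3, -0.8, -4.2]
grip_width: 0.267
finger_force: 59.8
t 22.95 tcp [435.8 297.3 174.1] tip [502.6 354.6  33.4] grasp [495.  348.1  49.5] x [-0.643 -0.552 -0.531] z [ 0.403  0.346 -0.848] F [ 0.3 -0.8 -4.2] q [-0.1   0.82 -0.71  2.15  2.2   0.47 -0.35] w 0.267 59.80919325891591
```

Not touching yet; down in half-millimetre steps.

```bash
python3 -m handwheel '[[0.0005,0,0.0005,0,0,0],[0.0007,0,0.001,0,0,0],[0.0009,0,0.0014,0,0,0],[0.001,0,0.0017,0,0,0],[0.001,0,0.0017,0,0,0]]'
python3 -c "
from h import *
st()"
```

```text
clock: 23.45
position: [435.6, 297.4, 172.3]
orientation: [-0.334, 0.901, 0.096, 0.259]
contact_force: [-4.2, -4.0, 7.6]
grip_width: 0.266
finger_force: 59.8
t 23.45 tcp [435.6 297.4 172.3] tip [502.5 354.8  31.6] grasp [494.8 348.3  47.7] x [-0.642 -0.552 -0.531] z [ 0.403  0.346 -0.847] F [-4.2 -4.   7.6] q [-0.1   0.82 -0.71  2.15  2.21  0.48 -0.35] w 0.266 59.80332434177399
```

```bash
python3 -m handwheel '[[-0.0003,0,-0.0006,0,0,0],[-0.0003,0,-0.0006,0,0,0]]'
python3 -m handwheel '[[0,0,0,0,0,0],[0,0,0,0,0,0],[0,0,0,0,0,0],[0,0,0,0,0,0],[0,0,0,0,0,0]]' 0.06 20
python3 -m handwheel '[[0,0,-0.015,0,0,0],[0,0,-0.035,0,0,0],[0,0,-0.06,0,0,0],[0,0,-0.09,0,0,0],[0,0,-0.12,0,0,0],[0,0,-0.12,0,0,0]]'
python3 - <<'E'
from h import *
from tilt import tilt
st(); cs=[snap('scene') for _ in range(6)]
c=dict(cs[0]); c['range_z']=np.median([k['range_z'] for k in cs],0); tilt(c,'med')
P=pts(c); h=cv2.cvtColor(c['frame'],cv2.COLOR_RGB2HSV).astype(int); x,y,z=[P[...,i] for i in range(3)]
m=(h[...,0]<12)&(h[...,1]>150)&(z>20)&(np.hypot(x-535,y-381)<60); t=m&(z>np.percentile(z[m],97)-6); q=P[t];A=np.c_[q[:,:2]-q[:,:2].mean(0),np.ones(len(q))]; print('headtop',t.sum(),q.mean(0).round(1),np.linalg.lstsq(A,q[:,2],rcond=None)[0].round(3))
a=np.radians(-1.6); X=(x-656.5)*np.cos(a)+(y-42)*np.sin(a); Y=-(x-656.5)*np.sin(a)+(y-42)*np.cos(a)
for s in(1,-1):
    for e in (-1,1):
        m=(abs(Y-s*16.5)<7)&(abs(z-70)<5)&(X*e>66)&(abs(X)<115); print('bar',s,e,m.sum(),np.percentile(X[m],[2,98]).round(1) if m.any() else '')
f=c['frame'][150:350,150:330,::-1];cv2.imwrite('pics/s7.png',cv2.resize(f,None,fx=3,fy=3,interpolation=cv2.INTER_CUBIC))
E
```

```text
clock: 23.65
position: [435.7, 297.3, 172.4]
orientation: [-0.334, 0.901, 0.096, 0.259]
contact_force: [-1.6, -2.0, 1.5]
grip_width: 0.268
finger_force: 59.8
clock: 24.15
position: [435.5, 297.1, 172.1]
orientation: [-0.334, 0.901, 0.096, 0.258]
contact_force: [-0.3, -0.1, 0.2]
grip_width: 0.675
finger_force: 0.0
clock: 24.75
position: [386.7, 255.2, 276.3]
orientation: [-0.334, 0.901, 0.095, 0.26]
contact_force: [1.1, 0.4, 0.0]
grip_width: 0.678
finger_force: 0.0
t 24.75 tcp [386.7 255.2 276.3] tip [453.9 312.6 135.9] grasp [446.2 306.1 151.9] x [-0.641 -0.553 -0.533] z [ 0.405  0.346 -0.846] F [1.1 0.4 0. ] q [-0.08  0.47 -0.69  2.29  1.96  0.27 -0.25] w 0.678 0.0
med jawL 133 slope [8.00000e-04 2.10000e-03 8.36547e+01] x-span -56.0 56.0 sd 1.16
med block 332 slope [-3.000000e-04 -7.000000e-04  1.138019e+02] x-span -60.0 59.0 sd 1.09
headtop 56 [533.  390.2  91.7] [ 2.6000e-02 -1.0000e-02  9.1732e+01]
bar 1 -1 37 [-100.1  -66.4]
bar 1 1 29 [69.2 98.1]
bar -1 -1 32 [-100.2  -67.5]
bar -1 1 0
```

View pics/s7.png

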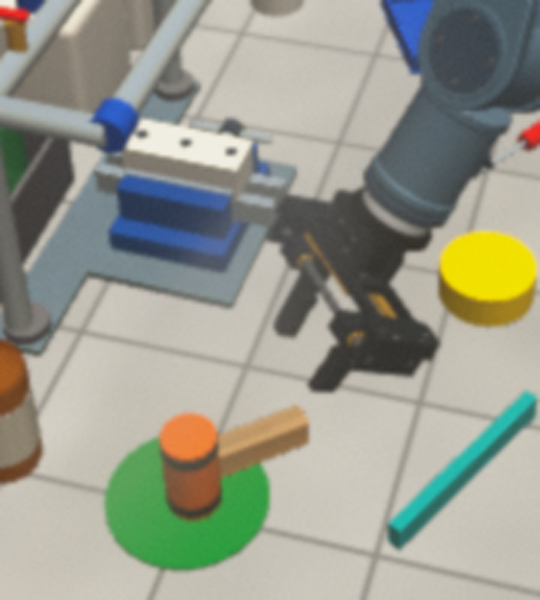

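The mallet stands upright on the mat at (190,465). The block at (190,155) is level, 30.15 mm above the jaw tops (30 expected), and the bars stick out about 35 mm at both ends. The gripper is clear of everything.

```bash
python3 -c "
from h import *
print(order.hand_in())"
```

```text
the job is handed in; nothing more can be done
None
```

The job is handed in: by my camera measurements both parallels are even to within about 1 mm (the right one's far end was hidden), the block sits level and hard on them after a press of about 35 N, and the mallet stands upright on the mat; the hand-in call gave no verdict.

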